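Load two red additive tins evenly into a carton tray on the counter scale

TASK

Pack the order on the counter scale: stand the two red tins upright in the shallow carton, one in the middle of each of its two compartments, so that the light carton is loaded evenly. Set them down rather than dropping them in, and do not let the carton tip or slide on the narrow weighing pan.

Things in the scene. Friction and masses are not known exactly. Their poses are not given: they have to be found in the camera images.
- red_a_center (a point): One of two identical upright red tins (pale band low down, steel rims, black cap). 56 mm in diameter, 100 mm tall: body 84 mm, then shoulder and a 28 mm wide cap; 0.2 to 0.32 kg. The point is on its axis, half-way up (50 mm above its underside); z up. Stands on the counter at height 0. Grip across the diameter from above, at this point or up to 12 mm higher, any direction.
- red_b_center (a point): The other of two identical upright red tins (pale band low down, steel rims, black cap). 56 mm in diameter, 100 mm tall: body 84 mm, then shoulder and a 28 mm wide cap; 0.2 to 0.32 kg. The point is on its axis, half-way up (50 mm above its underside); z up. Stands on the counter at height 0. Grip across the diameter from above, at this point or up to 12 mm higher, any direction.
- carton: Loose open cardboard tray, 130 g, on the pan. Outside 130 (x) by 210 (y) by 25 mm high, all 4 mm thick. A divider along x, 25 mm high, leaves two compartments 122 (x) by 99 mm (y), middles at x=0, y=+-51.5 mm. Origin: centre of underside, z up; a tin in it has its mid-height 54 mm above that. It overhangs the pan 57 mm at each y end: one tin amid a compartment is safe, one at the end wall may tip it.
- pan (a point): Centre of the top of the counter scale's steel weighing pan, 60 mm above the counter, 150 mm along its x and 96 mm along its y, z up. The grey scale is fixed and does not give; its low display sticks out at +x. At the start the carton lies on the pan, centred within a few mm and aligned within a few degrees.
There are look-alikes about, which are no part of the job. What is shaped like the part that bears red_b_center but purple is not meant.

How it is judged (in metres and radians):
At the end, for the whole second after the job is handed in: One red tin stands upright (10 degrees) on the floor of each carton compartment, within 20 mm (carton y) and 25 mm (carton x) of its middle; the carton rests level (10 degrees) on the scale, centre within 20 mm of the pan's centre, axes within 11 degrees of the pan's (((y of red_a_center in the frame of carton between 0.0315 and 0.0735 m and x of red_a_center in the frame of carton between -0.025 and 0.025 m and z of red_a_center in the frame of carton between 0.044 and 0.064 m and y of red_b_center in the frame of carton between -0.0735 and -0.0315 m and x of red_b_center in the frame of carton between -0.025 and 0.025 m and z of red_b_center in the frame of carton between 0.044 and 0.064 m) or (y of red_a_center in the frame of carton between -0.0735 and -0.0315 m and x of red_a_center in the frame of carton between -0.025 and 0.025 m and z of red_a_center in the frame of carton between 0.044 and 0.064 m and y of red_b_center in the frame of carton between 0.0315 and 0.0735 m and x of red_b_center in the frame of carton between -0.025 and 0.025 m and z of red_b_center in the frame of carton between 0.044 and 0.064 m)) and angle between each of red_a_center, red_b_center, carton's own z axis and vertical below 0.17 rad and horizontal distance between carton and pan below 0.02 m and angle between the y axis of carton and the y axis of pan, either way round below 0.2 rad and linear speed of carton below 0.02 m/s); the robot touches nothing.
It fails at once if The carton tips by more than 12 degrees (angle between carton's own z axis and vertical above 0.21 rad).
It fails at once if A red tin is let go more than 30 mm above the carton's floor (z of red_a_center in the frame of carton between 0.084 and 0.4 m and horizontal distance between red_a_center and carton below 0.12 m and contact force between the fingers and red_a below 0.01 N).
It fails at once if A red tin is let go more than 30 mm above the carton's floor (z of red_b_center in the frame of carton between 0.084 and 0.4 m and horizontal distance between red_b_center and carton below 0.12 m and contact force between the fingers and red_b below 0.01 N).
It also fails if it takes over 64 s, if anything falls off the work surface, if the arm or the gripper's body presses on something with over 40 N, if the wrist force passes 120 N, or if a joint passes its speed limit or range.

ROBOT

A 6-joint arm with a two-finger parallel gripper is mounted at the origin on the work surface. World frame = base frame: x ahead of the robot, y to its left, z up, the work surface at z = 0. Lengths are in mm, angles in degrees, forces in N, time in s.
With the tool pointing down it reaches from about 250 to 775 mm from the base axis. Payload 8.9 kg.
Tool frame: the origin (TCP) lies between the finger pads; the fingertips stand 25 mm ahead of it and the grasp point (between the pads) lies 6 mm ahead of it; z points along the fingers, y is the line along which they close (so a half turn about z gives the same grasp; the last joint's range is limited). The gripper opens to 85 mm and grips with 20 to 120 N. Pads are 22 mm wide; open, the fingers measure 114 mm over their backs; the gripper's body (76 mm by 85 mm) begins 54 mm behind the grasp point. The pads swing forward as they close: fully open they stand 13 mm farther back than shut.
Start: joints at [61.06, 16.656, -8.789, 64.555, 0, 82.019], TCP at [187.785, 490.266, 256.305] pointing down, gripper open.
Joint ranges: [-144.48, 144.48], [-52.06, 99.96], [-74.48, 78.29], [-112.23, 115.85], [-86.99, 84.42], [-180, 180]. Speed limits (degrees/s): [127.2, 127.2, 159.86, 180, 180, 180].

INTERFACE

Orientations are given as a 3x3 rotation matrix whose columns are the frame's x, y, z axes.
In Python, from bench import env, cams, finish_job gives the robot as it stands. The module is installed in compiled form; this text tells all that it offers.
- The arm moves only by the tool carry_out, never from a script. Its arguments are lists of equal length, an entry for each row: "gripper": the finger opening in m, from 0 to 0.0854; "dp": the shift along the tool's x, y, z in m, a list of three; "turn": the turn about the tool's z in degrees. A call has 1 to 20 rows; each row is the pose to reach, as a shift and turn from the pose commanded when the call began, along the tool's axes at that moment; what a row does not reach only later rows make up. A row lasts 1/12 s, in which the tool goes at most 41.7 mm and 7.16 degrees, less where a joint would pass 70% of its speed; a pose out of reach is approached as far as the arm can. A call with a gripper value outside its range is refused whole. The fingers move at their own pace and stop on an object; "newtons" is the grip in N (left out, the last holds). Time passes only in rows, so rows that repeat a pose let the fingers close. It gives the time, the measured TCP pose, the force, the opening and the grip force at its end, in the units of the state.
- env.get_state(): the state, without advancing time (a new reading comes with each control period).
- cams.get_image(name): name is "scene" or "top"; returns the picture (480x640x3 uint8, red, green, blue); there is no depth.
- cams.camera_params(name): a dict with "vfov" (degrees; the focal length in pixels is half the picture's height over the tangent of half this angle, whatever the lens; pixels are square), "cx", "cy" (the principal point, pixels), "R" (3x3) and "t" (3): a world point X has camera coordinates R X + t. Camera axes: x right, y down, z forward; pixel columns grow to the right and rows downward; lengths in mm; the calibration is good to about 2 mm. A picture is of the moment at which its call begins. camera_params takes no time and is no camera call.
- finish_job(): hands the job in; it is judged then, once.
The state is a dict: "clock": time; "joint_positions": joint angles; "qd": joint speeds; "tau": joint torques, N m; "eef_pos": TCP position; "orientation": TCP orientation; "wrist_force": force on the tool from outside, world axes, zero at the start; "ft_torque": the same for the moment, N m; "gripper_width": finger opening in mm; "gripper_force": force on a finger pad.
Only numpy, scipy, OpenCV 4.12 (cv2) and the standard library are available. Lean on these libraries where they do the work, as an engineer would, in place of code of your own. Each camera call takes 0.05 s, during which the arm holds its last target. There are 200 camera calls.

## Working session

There is one attempt and no reset: what is moved stays moved. The work goes in short steps, Python scripts to look and compute and a tool call to move; the robot and the scene stay as the last step left them, time stands still between calls to the robot, and variables do not carry over. Pictures are saved under pics/ and viewed, at most 10 in all, crops included, and the job is handed in when it is done.

Besides the shell and the picture viewer there is one more tool, called after "Request:" as name(argument=value, ...) on one line, values as JSON. carry_out: Moves the arm, as the interface text tells. Its arguments: {"type":"object","properties":{"gripper":{"type":"array"},"dp":{"type":"array"},"turn":{"type":"array"},"newtons":{"type":"number"}},"required":["gripper","dp","turn"]}

```bash
mkdir -p pics; python3 - <<'E'
from bench import env,cams
import cv2,numpy as np
for n in("scene","top"):
    cv2.imwrite(f"pics/{n}0.png",cams.get_image(n)[:,:,::-1]); p=cams.camera_params(n)
    print(n,p['vfov'],p['cx'],p['cy'],np.round(p['R'],3).tolist(),np.round(p['t']).tolist(), [k for k in p])
s=env.get_state();print(s['clock'],s['eef_pos'],np.round(s['orientation'],3),s['gripper_width'])
E
```

```text
scene 54.83423204394662 316.5401973176295 235.47485155909385 [[-0.144, 0.989, 0.011], [0.829, 0.127, -0.544], [-0.54, -0.069, -0.839]] [-21.0, -411.0, 1133.0] ['vfov', 'cx', 'cy', 'R', 't']
top 42.68131012891699 329.9726720856567 234.97423703643602 [[0.028, -0.999, 0.018], [-0.99, -0.03, -0.138], [0.139, -0.014, -0.99]] [86.0, 555.0, 1085.0] ['vfov', 'cx', 'cy', 'R', 't']
0.1 [187.6164272  489.96696089 255.78935516] [[-0.934  0.358 -0.001]
 [ 0.358  0.934 -0.001]
 [ 0.    -0.001 -1.   ]] 85.28577655780067
```

View pics/scene0.png

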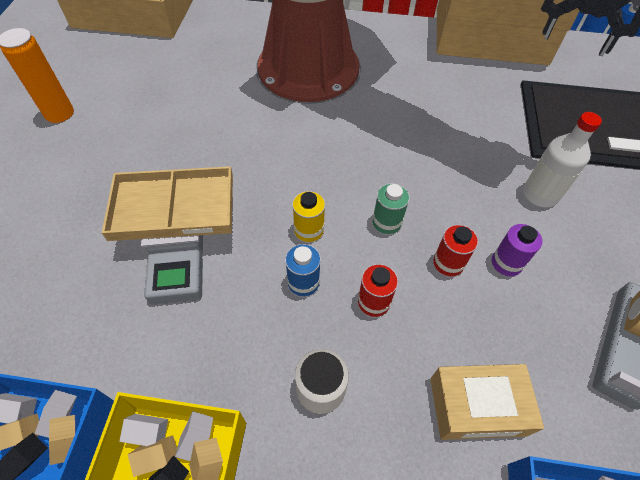

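View pics/top0.png

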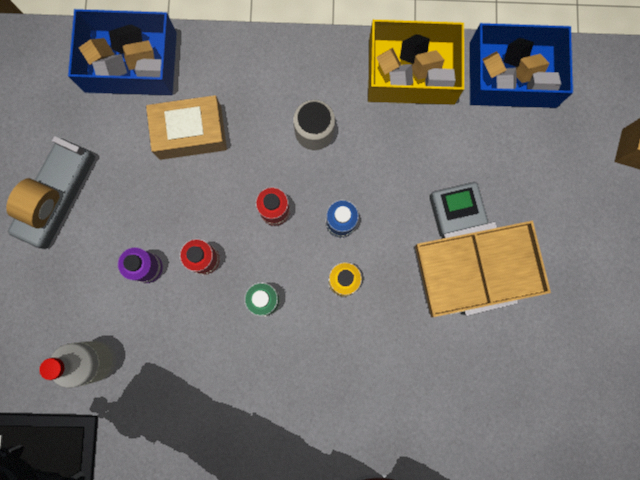

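The top view shows the red tins at about (272,205) and (197,256). The carton spans (417–550, 222–316), with its divider near x=483. The purple look-alike is at (138,264).

```bash
cat > h.py <<'E'
from bench import env,cams
import cv2,numpy as np
def cam(n):
    p=cams.camera_params(n);R=np.array(p['R']);t=np.array(p['t']).ravel();f=240/np.tan(np.radians(p['vfov']/2))
    return R,t,f,p['cx'],p['cy']
def ray(n,uv):
    R,t,f,cx,cy=cam(n);d=R.T@np.array([(uv[0]-cx)/f,(uv[1]-cy)/f,1.]);return -R.T@t,d/np.linalg.norm(d)
def plane(n,uv,z):
    c,d=ray(n,uv);return c+d*(z-c[2])/d[2]
def tri(a,b):
    c1,d1=ray("scene",a);c2,d2=ray("top",b)
    s=np.linalg.lstsq(np.c_[d1,-d2],c2-c1,rcond=None)[0]
    p,q=c1+s[0]*d1,c2+s[1]*d2;return (p+q)/2,np.linalg.norm(p-q)
def blobs(mask,lo=60):
    n,l,s,c=cv2.connectedComponentsWithStats(mask.astype(np.uint8));return [(c[i],s[i],l==i) for i in range(1,n) if s[i][4]>=lo]
def near(mask,uv,r=14):
    yy,xx=np.mgrid[:480,:640];m=mask&(np.hypot(xx-uv[0],yy-uv[1])<r)
    b=max(blobs(m,5),key=lambda q:q[1][4]);return b[0],b[1][4]
def carton(img,n):
    h=cv2.cvtColor(img,cv2.COLOR_RGB2HSV);m=(h[...,0]>10)&(h[...,0]<24)&(h[...,1]>70)
    x0,x1,y0,y1=(400,570,200,340) if n=="top" else (90,250,155,250)
    w=np.zeros_like(m);w[y0:y1,x0:x1]=m[y0:y1,x0:x1]
    b=max(blobs(w),key=lambda q:q[1][4])[2].astype(np.uint8)
    k=max(cv2.findContours(b,0,2)[0],key=cv2.contourArea);H=cv2.convexHull(k)
    return cv2.approxPolyDP(H,4,True)[:,0],H
E
python3 - <<'E'
from h import *
I={n:cv2.imread(f"pics/{n}0.png")[:,:,::-1].copy() for n in("scene","top")}
for nm,s,t in(("redF",(381,276),(271,201)),("redN",(463,235),(196,255)),("yel",(309,200),(346,278))):
    a,b=[near(I[n].max(2)<60,u) for n,u in(("scene",s),("top",t))]
    print(nm,a,b,[np.round(x,1) for x in tri(a[0],b[0])],np.round(plane("top",b[0],97),1),np.round(plane("scene",a[0],97),1))
for nm,s,t in(("green",(394,191),(261,299)),("blue",(303,256),(342,214))):
    a,b=[near(I[n].min(2)>190,u) for n,u in(("scene",s),("top",t))]
    print(nm,[np.round(x,1) for x in tri(a[0],b[0])])
for n in I:
    c,_=carton(I[n],n);print(n)
    for u in c: print(u,np.round(plane(n,u,85)[:2],1),np.round(plane(n,u,60)[:2],1))
v=np.hstack([cv2.resize(I['top'][200:330,400:570],(400,306)),cv2.resize(I['scene'][150:310,90:250],(390,306))])
cv2.imwrite("pics/c.png",v[:,:,::-1])
E
```

```text
redF (array([378.65671642, 281.68656716]), np.int32(67)) (array([271.03030303, 201.35757576]), np.int32(165)) [array([603.5, 207.6,  79.1]), np.float64(2.2)] [600.1 207.2  97. ] [613.1 205.   97. ]
redN (array([462.23045267, 235.07407407]), np.int32(243)) (array([199.72, 256.64]), np.int32(25)) [array([501.3, 331.7,  87.9]), np.float64(9.2)] [499.8 325.2  97. ] [507.5 333.8  97. ]Traceback (most recent call last):
  File "<stdin>", line 4, in <module>
  File "h.py", line 18, in near
    b=max(blobs(m,5),key=lambda q:q[1][4]);return b[0],b[1][4]
ValueError: max() iterable argument is empty
```

```bash
python3 - <<'E'
from h import *
I={n:cv2.imread(f"pics/{n}0.png")[:,:,::-1].copy() for n in("scene","top")}
print(I['top'][256,196],I['top'][278,346],I['top'][203,272],I['scene'][235,463],I['scene'][276,381])
def dark(i,T=95): return (i.max(2)<T)&(i.max(2).astype(int)-i.min(2)<30)
for nm,s,t in(("redF",(381,276),(272,203)),("redN",(463,235),(196,255)),("yel",(309,200),(346,278))):
    a,b=[near(dark(I[n]),u,12) for n,u in(("scene",s),("top",t))]
    print(nm,np.round(a[0],1),a[1],np.round(b[0],1),b[1],[np.round(x,1) for x in tri(a[0],b[0])],np.round(plane("top",b[0],97),1),np.round(plane("scene",a[0],94),1))
for nm,s,t in(("green",(394,191),(261,299)),("blue",(303,256),(342,214))):
    a,b=[near(I[n].min(2)>150,u,12) for n,u in(("scene",s),("top",t))]
    print(nm,[np.round(x,1) for x in tri(a[0],b[0])])
h=cv2.cvtColor(I['top'],cv2.COLOR_RGB2HSV);m=((h[...,0]<6)|(h[...,0]>174))&(h[...,1]>150)
for b in blobs(m,200): print("red top",b[1],np.round(plane("top",b[0],80),1))
for n in I:
    c,_=carton(I[n],n);print(n)
    for u in c: print(u,np.round(plane(n,u,85)[:2],1),np.round(plane(n,u,60)[:2],1))
v=np.hstack([cv2.resize(I['top'][200:330,400:570],(400,306)),cv2.resize(I['scene'][150:310,90:250],(390,306))])
cv2.imwrite("pics/c.png",v[:,:,::-1])
E
```

```text
[58 58 57] [62 59 62] [58 54 56] [43 45 50] [57 56 61]
redF [380.4 276.4] 269 [271.1 201.3] 194 [array([601.1, 207.4,  92.5]), np.float64(0.2)] [600.2 207.1  97. ] [601.9 207.2  94. ]
redN [462.3 234.9] 242 [194.7 254. ] 201 [array([504.4, 335. ,  93. ]), np.float64(0.1)] [504.  334.1  97. ] [505.2 334.8  94. ]
yel [308.3 199.6] 210 [345.2 277.6] 179 [array([471.4,  74.4,  93.4]), np.float64(0.5)] [471.2  74.8  97. ] [471.9  74.3  94. ]
green [array([431.5, 218.8, 104.2]), np.float64(0.3)]
blue [array([582. ,  82.1,  97.7]), np.float64(0.7)]
red top [257 188  30  30 491] [600.1 207.6  80. ]
red top [181 240  30  30 502] [503.9 334.9  80. ]
red top [ 40 358  24  22 422] [304.1 567.8  80. ]
scene
[230 167] [413.1 -79.5] [392.2 -88.5]
[231 232] [551.2 -43.1] [535.7 -50.6]
[115 240] [ 595.1 -226.2] [ 581.3 -240.9]
[102 233] [ 585.3 -252.5] [ 571.1 -268.2]
[114 173] [ 459.  -281.9] [ 439.9 -298.8]
top
[532 221] [ 581.7 -253.3] [ 586. -262.]
[550 292] [ 457.5 -282.5] [ 458.9 -291.9]
[431 316] [410.2 -75.3] [410.5 -79.8]
[418 243] [536.4 -51.8] [539.6 -55.7]
```

View pics/c.png

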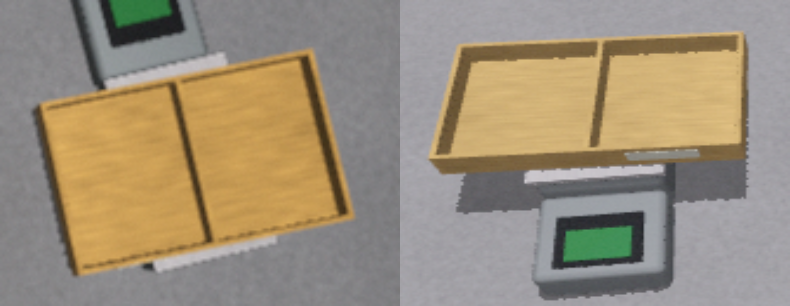

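Both tins triangulate to sub-mm consistency, and the caps come out at z≈93. The carton centre is about (498.5,−167.5) with a yaw of about 13°. Next I compute the first move.

```bash
cat >> h.py <<'E'
def go(x,y,z,ang=None):
    s=env.get_state();O=np.array(s['orientation']);p=np.array(s['eef_pos'])
    d=O.T@(np.array([x,y,z])-p);a=np.degrees(np.arctan2(O[1,1],O[0,1]))
    print("t",round(s['clock'],2),"p",np.round(p,1),"yang",round(a,1),"dp",np.round(d/1000,4),"turn",None if ang is None else round(a-ang,1),"w",round(s['gripper_width'],1),"F",np.round(s['wrist_force'],1),"g",np.round(s['gripper_force'],1))
E
python3 - <<'E'
from h import *
print([np.round(plane("top",u,85),1) for u in((481.7,268.9),(474.4,236.5),(489.3,302))])
go(504.2,334.7,190,12.9)
E
```

```text
[array([ 494.2, -163.5,   85. ]), array([ 550.9, -151. ,   85. ]), array([ 437.1, -176.4,   85. ])]
t 0.1 p [187.6 490.  255.8] yang 69.0 dp [-0.3512 -0.0317  0.0658] turn 56.1 w 85.3 F [-0.4  0.9  0.3] g 0.0
```

Request:
carry_out(gripper=[0.085,0.085,0.085,0.085,0.085,0.085,0.085,0.085,0.085,0.085,0.085,0.085,0.085,0.085,0.085,0.085], dp=[[-0.03,-0.003,0],[-0.06,-0.006,0],[-0.09,-0.009,0.005],[-0.12,-0.012,0.01],[-0.15,-0.015,0.02],[-0.18,-0.018,0.03],[-0.21,-0.02,0.04],[-0.24,-0.023,0.05],[-0.27,-0.025,0.06],[-0.3,-0.028,0.066],[-0.33,-0.03,0.066],[-0.351,-0.032,0.066],[-0.351,-0.032,0.066],[-0.351,-0.032,0.066],[-0.351,-0.032,0.066],[-0.351,-0.032,0.066]], turn=[6,12,18,24,30,36,42,48,54,56,56,56,56,56,56,56], newtons=40)

```text
clock: 1.43
eef_pos: [503.1, 335.3, 190.3]
orientation: [[-0.227, 0.974, -0.001], [0.974, 0.227, -0.0], [0.0, -0.001, -1.0]]
wrist_force: [0.6, -0.0, -0.6]
gripper_width: 84.8
gripper_force: 0.0
```

```bash
python3 -c "
from h import *
go(504.2,334.7,64)"
```

```text
t 1.43 p [503.1 335.3 190.3] yang 13.1 dp [-0.0009  0.0011  0.1263] turn None w 84.8 F [ 0.6 -0.  -0.6] g 0.0
```

Request:
carry_out(gripper=[0.085,0.085,0.085,0.085,0.085,0.085,0.085,0.05,0.05,0.05,0.05,0.05,0.05,0.05,0.05,0.05,0.05,0.05], dp=[[-0.001,0.001,0.02],[-0.001,0.001,0.05],[-0.001,0.001,0.08],[-0.001,0.001,0.1],[-0.001,0.001,0.118],[-0.001,0.001,0.126],[-0.001,0.001,0.126],[-0.001,0.001,0.126],[-0.001,0.001,0.126],[-0.001,0.001,0.126],[-0.001,0.001,0.126],[-0.001,0.001,0.126],[-0.001,0.001,0.126],[-0.001,0.001,0.126],[-0.001,0.001,0.126],[-0.001,0.001,0.126],[-0.001,0.001,0.126],[-0.001,0.001,0.126]], turn=[0,0,0,0,0,0,0,0,0,0,0,0,0,0,0,0,0,0], newtons=40)

```text
clock: 2.93
eef_pos: [506.2, 334.7, 66.0]
orientation: [[-0.226, 0.974, 0.002], [0.974, 0.226, 0.001], [0.001, 0.002, -1.0]]
wrist_force: [-1.0, 0.4, 6.5]
gripper_width: 54.9
gripper_force: 41.9
```

```bash
python3 -c "
from h import *
go(504.2,334.7,194)"
```

```text
t 2.93 p [506.2 334.7  66. ] yang 13.0 dp [ 0.0005 -0.0016 -0.128 ] turn None w 54.9 F [-1.   0.4  6.5] g 41.9
```

Request:
carry_out(gripper=[0.05,0.05,0.05,0.05,0.05,0.05,0.05,0.05,0.05], dp=[[0,0,-0.01],[0,0,-0.03],[0,0,-0.05],[0,0,-0.07],[0,0,-0.09],[0,0,-0.11],[0,0,-0.125],[0,0,-0.13],[0,0,-0.13]], turn=[0,0,0,0,0,0,0,0,0])

```text
clock: 3.68
eef_pos: [506.0, 334.4, 196.2]
orientation: [[-0.226, 0.974, 0.003], [0.974, 0.226, 0.001], [0.001, 0.003, -1.0]]
wrist_force: [0.6, 0.6, -1.9]
gripper_width: 55.1
gripper_force: 43.0
```

```bash
python3 -c "
from h import *
go(508.7,-213.3,194,12.9)"
```

```text
t 3.68 p [506.  334.4 196.2] yang 13.0 dp [-0.5342 -0.121   0.0015] turn 0.1 w 55.1 F [ 0.6  0.6 -1.9] g 43.0
```

Request:
carry_out(gripper=[0.05,0.05,0.05,0.05,0.05,0.05,0.05,0.05,0.05,0.05,0.05,0.05,0.05,0.05,0.05,0.05,0.05,0.05,0.05,0.05], dp=[[-0.01,-0.002,0],[-0.03,-0.007,0],[-0.06,-0.014,0],[-0.095,-0.022,0],[-0.13,-0.029,0],[-0.165,-0.037,0],[-0.2,-0.045,0],[-0.235,-0.053,0],[-0.27,-0.061,0],[-0.305,-0.069,0],[-0.34,-0.077,0],[-0.375,-0.085,0],[-0.41,-0.093,0],[-0.445,-0.101,0],[-0.475,-0.108,0],[-0.5,-0.113,0],[-0.52,-0.118,0],[-0.53,-0.12,0],[-0.534,-0.121,0],[-0.534,-0.121,0]], turn=[0,0,0,0,0,0,0,0,0,0,0,0,0,0,0,0,0,0,0,0])

```text
clock: 5.35
eef_pos: [507.1, -213.7, 193.4]
orientation: [[-0.225, 0.974, -0.001], [0.974, 0.225, 0.001], [0.001, -0.001, -1.0]]
wrist_force: [-1.2, 0.5, -1.9]
gripper_width: 55.0
gripper_force: 43.0
```

```bash
python3 -c "
from h import *
go(508.7,-213.3,140)
for n in('scene','top'):cv2.imwrite(f'pics/{n}1.png',cams.get_image(n)[:,:,::-1])
a=cv2.imread('pics/scene1.png')[60:320,60:320];b=cv2.imread('pics/top1.png')[150:350,380:580]
cv2.imwrite('pics/m1.png',np.hstack([cv2.resize(a,(400,400)),cv2.resize(b,(400,400))]))"
```

```text
t 5.35 p [ 507.1 -213.7  193.4] yang 13.0 dp [0.     0.0017 0.0534] turn None w 55.0 F [-1.2  0.5 -1.9] g 43.0
```

View pics/m1.png

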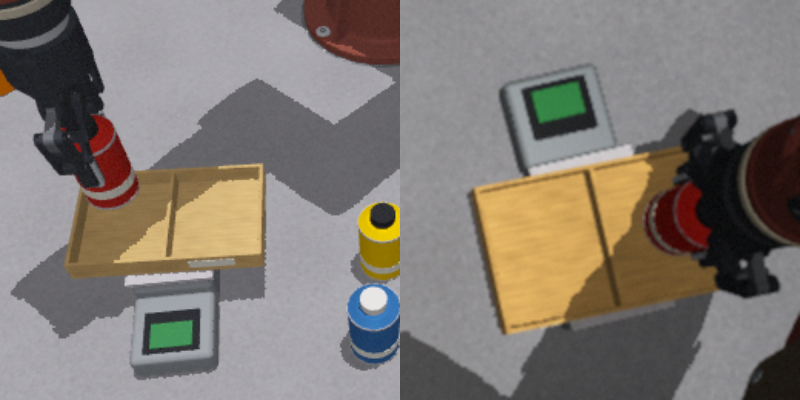

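The tin is held upright over the −y compartment, at top crop (680,218) and scene crop (105,170). I'll lower it to about 3 mm above the floor.

Request:
carry_out(gripper=[0.05,0.05,0.05,0.05,0.05,0.05,0.05,0.05,0.05,0.05], dp=[[0,0.001,0.008],[0,0.001,0.018],[0,0.001,0.028],[0,0.001,0.038],[0,0.001,0.046],[0,0.001,0.052],[0,0.001,0.056],[0,0.001,0.059],[0,0.001,0.06],[0,0.001,0.06]], turn=[0,0,0,0,0,0,0,0,0,0])

```text
clock: 6.28
eef_pos: [508.9, -213.3, 134.3]
orientation: [[-0.226, 0.974, -0.0], [0.974, 0.226, -0.0], [-0.0, -0.0, -1.0]]
wrist_force: [-0.1, -1.2, -2.0]
gripper_width: 55.2
gripper_force: 43.0
```

Request:
carry_out(gripper=[0.05,0.05,0.05,0.05,0.05], dp=[[0,0,0.001],[0,0,0.002],[0,0,0.003],[0,0,0.003],[0,0,0.003]], turn=[0,0,0,0,0])

```text
clock: 6.7
eef_pos: [508.9, -213.2, 131.4]
orientation: [[-0.226, 0.974, 0.0], [0.974, 0.226, -0.0], [-0.0, 0.0, -1.0]]
wrist_force: [0.5, 0.6, -1.8]
gripper_width: 55.3
gripper_force: 43.0
```

Request:
carry_out(gripper=[0.05,0.05,0.05], dp=[[0,0,0.001],[0,0,0.001],[0,0,0.001]], turn=[0,0,0])

```text
clock: 6.95
eef_pos: [508.9, -213.2, 130.3]
orientation: [[-0.226, 0.974, -0.0], [0.974, 0.226, 0.0], [0.0, -0.0, -1.0]]
wrist_force: [-1.0, 0.4, -2.2]
gripper_width: 54.7
gripper_force: 43.0
```

Request:
carry_out(gripper=[0.05,0.05,0.05], dp=[[0,0,0.001],[0,0,0.001],[0,0,0.001]], turn=[0,0,0])

```text
clock: 7.2
eef_pos: [509.0, -213.3, 129.9]
orientation: [[-0.226, 0.974, 0.0], [0.974, 0.226, -0.0], [-0.0, 0.0, -1.0]]
wrist_force: [-2.1, 0.9, 5.5]
gripper_width: 55.0
gripper_force: 43.6
```

Contact at TCP z≈130, as expected. I'll release gradually.

Request:
carry_out(gripper=[0.058,0.06,0.064,0.068,0.074,0.08,0.085,0.085,0.085,0.085,0.085,0.085,0.085,0.085,0.085,0.085,0.085], dp=[[0,0,-0.0005],[0,0,-0.0005],[0,0,-0.0005],[0,0,-0.0005],[0,0,-0.0005],[0,0,-0.0005],[0,0,-0.0005],[0,0,-0.0005],[0,0,-0.0005],[0,0,-0.01],[0,0,-0.03],[0,0,-0.05],[0,0,-0.07],[0,0,-0.085],[0,0,-0.095],[0,0,-0.1],[0,0,-0.1]], turn=[0,0,0,0,0,0,0,0,0,0,0,0,0,0,0,0,0], newtons=20)

```text
clock: 8.62
eef_pos: [509.3, -213.5, 230.4]
orientation: [[-0.226, 0.974, 0.001], [0.974, 0.226, -0.001], [-0.001, 0.001, -1.0]]
wrist_force: [-0.0, -0.4, -0.7]
gripper_width: 84.9
gripper_force: 0.0
```

```bash
python3 -c "
from h import *
go(600.5,207.4,200)"
```

```text
t 8.62 p [ 509.3 -213.5  230.4] yang 13.0 dp [0.3895 0.1838 0.0301] turn None w 84.9 F [-0.  -0.4 -0.7] g 0.0
```

Next I move over the second tin, F.

Request:
carry_out(gripper=[0.085,0.085,0.085,0.085,0.085,0.085,0.085,0.085,0.085,0.085,0.085,0.085,0.085,0.085,0.085,0.085,0.085], dp=[[0.015,0.007,0],[0.04,0.019,0],[0.07,0.033,0],[0.1,0.047,0],[0.13,0.061,0],[0.16,0.076,0],[0.19,0.09,0],[0.22,0.104,0.005],[0.25,0.118,0.01],[0.28,0.132,0.015],[0.31,0.146,0.02],[0.34,0.16,0.025],[0.365,0.172,0.03],[0.38,0.179,0.03],[0.389,0.184,0.03],[0.389,0.184,0.03],[0.389,0.184,0.03]], turn=[0,0,0,0,0,0,0,0,0,0,0,0,0,0,0,0,0])

```text
clock: 10.03
eef_pos: [600.1, 206.9, 198.6]
orientation: [[-0.226, 0.974, -0.001], [0.974, 0.226, -0.001], [-0.0, -0.001, -1.0]]
wrist_force: [-0.9, -0.5, -0.1]
gripper_width: 84.7
gripper_force: 0.0
```

```bash
python3 -c "
from h import *
for n in('scene','top'):cv2.imwrite(f'pics/{n}2.png',cams.get_image(n)[:,:,::-1])
go(600.5,207.4,64)
I=cv2.imread('pics/top2.png')[:,:,::-1].copy()
for n in('scene','top'):
  J=cv2.imread(f'pics/{n}2.png')[:,:,::-1].copy()
  print([(u.tolist(),np.round(plane(n,u,85)[:2],1)) for u in carton(J,n)[0]])
h=cv2.cvtColor(I,cv2.COLOR_RGB2HSV);m=((h[...,0]<6)|(h[...,0]>174))&(h[...,1]>150)
for b in blobs(m,150): print('red top',b[1],np.round(plane('top',b[0],144),1))
a=cv2.imread('pics/scene2.png')[60:320,60:320];b=cv2.imread('pics/top2.png')[150:350,380:580]
cv2.imwrite('pics/m2.png',np.hstack([cv2.resize(a,(400,400)),cv2.resize(b,(400,400))]))"
```

```text
t 10.13 p [600.2 206.  199.2] yang 13.0 dp [0.0013 0.0006 0.1352] turn None w 85.2 F [ 0.1 -0.1  0.7] g 0.0
[([230, 167], array([413.1, -79.5])), ([231, 232], array([551.2, -43.1])), ([112, 240], array([ 595.8, -231. ])), ([102, 233], array([ 585.3, -252.5])), ([111, 184], array([ 484.1, -277.5])), ([147, 171], array([ 445.4, -225.1]))]
[([532, 221], array([ 581.7, -253.3])), ([550, 292], array([ 457.5, -282.5])), ([431, 316], array([410.2, -75.3])), ([418, 243], array([536.4, -51.8]))]
red top [ 181   42   71   39 1513] [834.1 313.6 144. ]
red top [  155    46   238   434 57302] [419.9 222.1 144. ]
red top [497 243  42  34 807] [ 504.7 -205.1  144. ]
red top [ 40 358  24  22 415] [309.7 540.8 144. ]
```

View pics/m2.png

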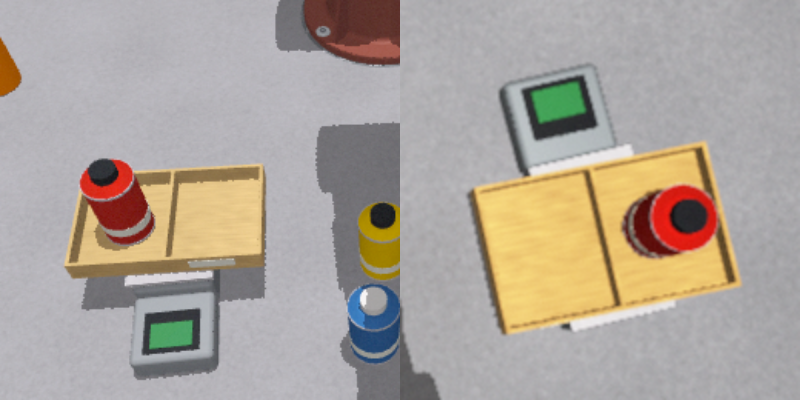

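Tin 1 stands amid the −y compartment, with its base near top crop (655,235). The carton corners haven't moved. I'll grip and lift tin 2.

Request:
carry_out(gripper=[0.085,0.085,0.085,0.085,0.085,0.085,0.085,0.05,0.05,0.05,0.05,0.05,0.05,0.05,0.05,0.05,0.05,0.05], dp=[[0.001,0.001,0.02],[0.001,0.001,0.05],[0.001,0.001,0.08],[0.001,0.001,0.105],[0.001,0.001,0.125],[0.001,0.001,0.135],[0.001,0.001,0.135],[0.001,0.001,0.135],[0.001,0.001,0.135],[0.001,0.001,0.135],[0.001,0.001,0.135],[0.001,0.001,0.135],[0.001,0.001,0.135],[0.001,0.001,0.135],[0.001,0.001,0.135],[0.001,0.001,0.135],[0.001,0.001,0.135],[0.001,0.001,0.135]], turn=[0,0,0,0,0,0,0,0,0,0,0,0,0,0,0,0,0,0], newtons=40)

```text
clock: 11.63
eef_pos: [602.5, 208.5, 66.4]
orientation: [[-0.226, 0.974, 0.003], [0.974, 0.226, 0.0], [-0.001, 0.003, -1.0]]
wrist_force: [0.4, -2.4, 7.2]
gripper_width: 55.0
gripper_force: 42.7
```

Request:
carry_out(gripper=[0.05,0.05,0.05,0.05,0.05,0.05,0.05,0.05,0.05], dp=[[0,0,-0.01],[0,0,-0.03],[0,0,-0.05],[0,0,-0.07],[0,0,-0.09],[0,0,-0.11],[0,0,-0.125],[0,0,-0.13],[0,0,-0.13]], turn=[0,0,0,0,0,0,0,0,0])

```text
clock: 12.38
eef_pos: [601.9, 208.7, 196.3]
orientation: [[-0.226, 0.974, 0.003], [0.974, 0.226, 0.001], [0.0, 0.003, -1.0]]
wrist_force: [0.1, 0.0, -2.9]
gripper_width: 55.0
gripper_force: 43.3
```

```bash
python3 -c "
from h import *
go(487.3,-119.7,194,12.9)"
```

```text
t 12.38 p [601.9 208.7 196.3] yang 13.0 dp [-0.2941 -0.1858  0.0017] turn 0.1 w 55.0 F [ 0.1  0.  -2.9] g 43.3
```

Request:
carry_out(gripper=[0.05,0.05,0.05,0.05,0.05,0.05,0.05,0.05,0.05,0.05,0.05,0.05,0.05,0.05,0.05,0.05], dp=[[-0.01,-0.006,0],[-0.03,-0.019,0],[-0.055,-0.035,0],[-0.08,-0.051,0],[-0.105,-0.066,0],[-0.13,-0.082,0],[-0.155,-0.098,0],[-0.18,-0.114,0],[-0.205,-0.13,0],[-0.23,-0.145,0],[-0.255,-0.161,0],[-0.275,-0.174,0],[-0.287,-0.181,0],[-0.294,-0.186,0],[-0.294,-0.186,0],[-0.294,-0.186,0]], turn=[0,0,0,0,0,0,0,0,0,0,0,0,0,0,0,0])

```text
clock: 13.72
eef_pos: [485.7, -119.7, 193.8]
orientation: [[-0.225, 0.974, -0.001], [0.974, 0.225, 0.001], [0.001, -0.001, -1.0]]
wrist_force: [1.0, 0.7, -2.6]
gripper_width: 55.0
gripper_force: 43.4
```

```bash
python3 -c "
from h import *
go(487.3,-119.7,134)"
```

```text
t 13.72 p [ 485.7 -119.7  193.8] yang 13.0 dp [-0.0004  0.0016  0.0598] turn None w 55.0 F [ 1.   0.7 -2.6] g 43.4
```

Request:
carry_out(gripper=[0.05,0.05,0.05,0.05,0.05,0.05,0.05,0.05,0.05,0.05,0.05,0.05,0.05], dp=[[0,0.001,0.008],[0,0.001,0.018],[0,0.001,0.028],[0,0.001,0.038],[0,0.001,0.046],[0,0.001,0.052],[0,0.001,0.056],[0,0.001,0.059],[0,0.001,0.06],[0,0.001,0.061],[0,0.001,0.062],[0,0.001,0.062],[0,0.001,0.062]], turn=[0,0,0,0,0,0,0,0,0,0,0,0,0])

```text
clock: 14.8
eef_pos: [487.4, -119.8, 132.5]
orientation: [[-0.226, 0.974, 0.0], [0.974, 0.226, -0.0], [-0.0, 0.0, -1.0]]
wrist_force: [-0.5, 0.7, -2.8]
gripper_width: 55.0
gripper_force: 43.4
```

Request:
carry_out(gripper=[0.05,0.05,0.05,0.05], dp=[[0,0,0.001],[0,0,0.002],[0,0,0.002],[0,0,0.002]], turn=[0,0,0,0])

```text
clock: 15.13
eef_pos: [487.4, -119.7, 130.4]
orientation: [[-0.226, 0.974, 0.0], [0.974, 0.226, -0.0], [-0.0, 0.0, -1.0]]
wrist_force: [-0.7, -0.4, -1.8]
gripper_width: 55.1
gripper_force: 43.4
```

Just touching. I'll release and rise.

Request:
carry_out(gripper=[0.058,0.06,0.064,0.068,0.074,0.08,0.085,0.085,0.085,0.085,0.085,0.085,0.085,0.085,0.085,0.085,0.085,0.085,0.085,0.085], dp=[[0,0,0],[0,0,0],[0,0,0],[0,0,0],[0,0,0],[0,0,0],[0,0,0],[0,0,0],[0,0,0],[0,0,-0.01],[0,0,-0.03],[0,0,-0.05],[0,0,-0.07],[0,0,-0.09],[0,0,-0.11],[0.03,0,-0.12],[0.06,0,-0.12],[0.1,0,-0.12],[0.14,0,-0.12],[0.17,0,-0.12]], turn=[0,0,0,0,0,0,0,0,0,0,0,0,0,0,0,0,0,0,0,0], newtons=20)

```text
clock: 16.8
eef_pos: [447.8, 48.1, 251.2]
orientation: [[-0.226, 0.974, 0.001], [0.974, 0.226, 0.0], [0.0, 0.001, -1.0]]
wrist_force: [0.7, 1.0, -0.6]
gripper_width: 85.0
gripper_force: 0.0
```

```bash
python3 -c "
from h import *
for n in('scene','top'):cv2.imwrite(f'pics/{n}3.png',cams.get_image(n)[:,:,::-1])
for n in('scene','top'):
  J=cv2.imread(f'pics/{n}3.png')[:,:,::-1].copy()
  print([(u.tolist(),np.round(plane(n,u,85)[:2],1)) for u in carton(J,n)[0]])
a=cv2.imread('pics/scene3.png')[60:320,60:320];b=cv2.imread('pics/top3.png')[150:350,380:580]
cv2.imwrite('pics/m3.png',np.hstack([cv2.resize(a,(400,400)),cv2.resize(b,(400,400))]))"
```

```text
[([230, 167], array([413.1, -79.5])), ([231, 232], array([551.2, -43.1])), ([114, 240], array([ 595.3, -227.8])), ([102, 233], array([ 585.3, -252.5])), ([111, 184], array([ 484.1, -277.5])), ([147, 171], array([ 445.4, -225.1]))]
[([532, 221], array([ 581.7, -253.3])), ([550, 292], array([ 457.5, -282.5])), ([489, 305], array([ 431.9, -175.8])), ([486, 230], array([ 563.1, -171.5]))]
```

View pics/m3.png

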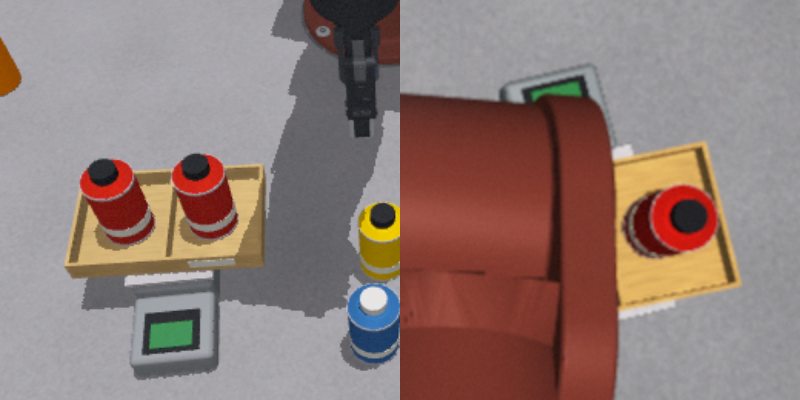

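Both tins stand in their compartments, with caps at scene crop (103,172) and (196,165). The carton hasn't moved. One numeric check of the cap positions in the carton frame before handing in.

```bash
python3 -c "
from h import *
J=cv2.imread('pics/scene3.png')[:,:,::-1].copy()
d=(J.max(2)<95)&(J.max(2).astype(int)-J.min(2)<30)
c,s=np.cos(np.radians(12.9)),np.sin(np.radians(12.9))
for u in((127,172),(187,167)):
  p=plane('scene',near(d,u,12)[0],157)[:2];q=p-[498.3,-167];print(np.round(p,1),'carton',np.round([c*q[0]+s*q[1],-s*q[0]+c*q[1]],1))
"
```

```text
[ 507.8 -214.9] carton [ -1.4 -48.8]
[ 486.  -122.1] carton [-1.9 46.5]
```

```bash
python3 -c "
from bench import finish_job
print(finish_job())"
```

```text
the job is handed in; nothing more can be done
None
```

The job is handed in: both red tins stand upright in the carton, one per compartment and about 3–5 mm from its middle, and the carton did not move on the pan; the judge's result was not shown.

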